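# Torque the drive bearing nut of a food processor

## Robot

A 6-joint arm with a two-finger parallel gripper is mounted at the origin on the work surface. World frame = base frame: x ahead of the robot, y to its left, z up, the work surface at z = 0. Lengths are in m, angles in rad, forces in N, time in s.
With the tool pointing down it reaches from about 0.3 to 0.775 m from the base axis. Payload 14.6 kg.
Tool frame: the origin (TCP) lies at the centre of the arm's flange, where the gripper is bolted on; the fingertips stand 199 mm ahead of it and the grasp point (between the pads) lies ctrl.tcp_to_grasp ahead of it (ctrl.tcp_to_grasp is the distance from the TCP to the grasp point, in m); z points along the fingers, y is the line along which they close (so a half turn about z gives the same grasp; the last joint's range is limited). The gripper opens to 94 mm and grips with 3 to 60 N. Pads are 16 mm wide; open, the fingers measure 119 mm over their backs; the gripper's body (75 mm by 177 mm) begins 78 mm behind the grasp point.
Start: joints at [1.042, 0.3, 1.521, -0, 1.321, -0.067], TCP at [0.245, 0.492, 0.405] pointing down, gripper open.
Joint ranges: [-3.03, 3.03], [-0.79, 2.21], [0.23, 2.52], [-1.04, 4.18], [0, 3.07], [-2.55, 2.55]. Speed limits (rad/s): [2.22, 2.22, 2.57, 3.14, 3.14, 3.14].

## Interface

Orientations are given as [roll, pitch, yaw] about the fixed x, y, z axes, in that order (R = Rz(yaw) Ry(pitch) Rx(roll)).
In Python, from station import ctrl gives the robot as it stands. The module is installed in compiled form; this text tells all that it offers.
- The arm moves only by the shell command python3 -m jog 'ROWS' [OPENING] [FORCE]. ROWS is JSON, a list of rows, each a list of 6 numbers: the shift along the tool's x, y, z in cm, then the turn, a rotation vector about the tool's x, y, z in rad. In form: [[tx, ty, tz, ax, ay, az], ...]. A call has 1 to 8 rows; each row is the pose to reach, as a shift and turn from the pose commanded when the call began, along the tool's axes at that moment; what a row does not reach only later rows make up. A row lasts 1/10 s, in which the tool goes at most 50 mm and 8.59 degrees, less where a joint would pass 70% of its speed; a pose out of reach is approached as far as the arm can. A call with a gripper value outside its range is refused whole. OPENING is the opening in per cent of the stroke, from 0 (shut) to 100 (fully open), set as the call begins (- or left out, the last holds). The fingers move at their own pace and stop on an object; FORCE is the grip in N (left out, the last holds). Time passes only in rows, so rows that repeat a pose let the fingers close. It gives the time, the measured TCP pose, the force, the opening and the grip force at its end, in the units of the state.
- ctrl.get_obs(): the state, without advancing time (a new reading comes with each control period).
- ctrl.camera(name): name is "scene" or "top" or "wrist"; returns a dict with "img" (384x512x3 uint8, blue, green, red), "intrinsics" (3x3 intrinsics, pixels), "k1" (the pictures are not rectified: a ray, as slopes to the right and down, at radius r is drawn at 1 + k1 r^2 times it, then the intrinsics apply), "R" (3x3) and "t" (3): a world point X has camera coordinates R X + t. Camera axes: x right, y down, z forward; pixel columns grow to the right and rows downward; lengths in m; the calibration is good to about 2 mm. A picture is of the moment at which its call begins. There is no depth.
- ctrl.hand_in(): hands the job in; it is judged then, once.
The state is a dict: "time_s": time; "qpos": joint angles; "joint_vel": joint speeds; "tau": joint torques, N m; "ee_pos": TCP position; "eef_rot": TCP orientation; "force": force on the tool from outside, world axes, zero at the start; "moment": the same for the moment, N m; "grip_width": finger opening in m; "grip_force": force on a finger pad.
Only numpy, scipy, OpenCV 4.12 (cv2) and the standard library are available. Lean on these libraries where they do the work, as an engineer would, in place of code of your own. Each camera call takes 0.05 s, during which the arm holds its last target. There are 200 camera calls.

## Task

Fit the torque wrench's socket squarely and fully onto the brass hex nut in the food processor's drive well, and tighten the nut clockwise until the wrench's hinge clicks over; stop there, without pulling on until the hinge nears its stop. Then lift the wrench off and stand it upright on the grey-blue mat again, leaving everything else where it is.

Things in the scene. Friction and masses are not known exactly. Their poses are not given: they have to be found in the camera images.
- wrench_head (a point): preset break-over torque wrench, 0.6-0.8 kg, standing on its socket on the mat at first. Point: centre of its chrome head, a block 56 long (x -26 to +30 mm), 28 wide (y), 34 high, on the socket's axis. x along the handle, away from the socket; z up the axis. Its flat sides suit a grip from above; balance point 15 mm out along x, so it stands by itself on mat or nut
- socket_mouth (a point): middle of the socket's open lower end, 77 mm below the head's centre; same axes. Hexagonal mouth 34.4 mm across flats, 24 mm deep, a flat facing x (about 8 degrees of play either way on the nut); above it a round bore 18 mm wide, ending 58 mm above the mouth, takes the drive shaft. Outside 47 mm thick for the lower 26 mm, then narrowing to 28 mm up to the head
- hinge (a point): vertical hinge pin of the handle in the head, 36 mm from the socket axis; same axes as the head. The handle bends only clockwise seen from above. It stays straight up to 1.9 N m here, then clicks over: resistance drops steadily, to four fifths at 4.5 degrees, half at 11; hard stop at 18 degrees. Clicked means bent 4 degrees or more, too far means over 15. Let go, it springs straight
- handle_grip (a point): on the handle's centre line, 186 mm from the socket axis, level with the head's centre; x along the handle outwards, z up. Round blue grip 22 mm thick from 116 to 226 mm from the socket axis; a 16 mm tube joins it to the head. The hinge clicks over at about 12.7 N across the handle at this point (2.4 N m on the nut)
- nut_base (a point): middle of the underside of the brass hex nut in the drive well, 118 mm above the worktop: 32 mm across flats, 18 mm high, flats facing its x and every 60 degrees; z up. It lies on an aluminium boss 66 mm wide; the socket is fully home when its mouth rests on the boss, level with this point. The machine's fixed shaft stands up through the nut's middle
- nut_dot (a point): red dot by a corner on top of the nut, 17 mm from its axis. Clockwise from above the nut turns against light friction (0.25 N m, under 2 N at the handle grip) for somewhere between 14 and 46 degrees, then is suddenly tight; where that happens cannot be seen
- shaft_tip (a point): top of the fixed steel drive shaft, 52 mm above the nut's underside, on its axis; 16 mm thick, its top 8 mm tapering to 8 mm thick
- machine: motor base of a cooking food processor, bowl off, standing firm; origin on the worktop under the nut, x away from the sloping front panel. Round body 270 mm wide, well 196 mm wide, its floor 110 and rim 172 mm above the worktop; panel out to 230 mm in -x, below the rim. Seated, the handle passes 12 mm over the rim; its swing is free on the robot's left (+y) side
- mat_center (a point): middle of the top of the grey-blue mat, fixed, 230 (x) by 280 (y) by 3 mm, to the robot's left; the wrench goes back anywhere on it with the socket wholly on the mat
- coupling: bystander: grey star-shaped drive coupling, 32 mm wide, 28 mm high, standing on the mat; origin under its middle
- seal: bystander: dark red sealing ring, 40 mm wide, 6 mm high, lying on the mat; origin under its middle
- screwdriver: bystander: orange screwdriver lying on the worktop beyond the mat
- jar0: bystander: glass yoghurt jar filled white, 62 mm wide, 78 mm high; origin under its middle
- jar1: bystander: glass yoghurt jar, empty, 62 mm wide, 78 mm high; origin under its middle
- jar2: bystander: glass yoghurt jar filled white, 62 mm wide, 78 mm high; origin under its middle
- jar3: bystander: glass yoghurt jar, empty, 62 mm wide, 78 mm high; origin under its middle

How it is judged:
On the way, in this order (a step that is already met when the one before it is completed fails the run):
1. the socket is squarely and fully on the nut (horizontal distance between socket_mouth and nut_base below 0.003 m and z of socket_mouth in the frame of nut_base below 0.004 m and angle between wrench_head's own z axis and vertical below 0.06 rad), for 0.2 s.
2. with the socket on the nut and the nut turned tight, the wrench's hinge has clicked over (bent 4 degrees or more) (horizontal distance between socket_mouth and nut_base below 0.005 m and z of socket_mouth in the frame of nut_base below 0.008 m and angle between wrench_head's own z axis and vertical below 0.12 rad and angle between the x axis of handle_grip and the x axis of wrench_head, either way round above 0.07 rad and distance of nut_dot from where it was at the start of the episode above 0.003 m), for 0.05 s.
At the end, for the whole second after the job is handed in: The wrench stands upright (within 3 degrees) and straight on its socket, the socket wholly on the mat, let go; the nut has been turned to the click; machine and bystanders are where they were (x of socket_mouth in the frame of mat_center between -0.0915 and 0.0915 m and y of socket_mouth in the frame of mat_center between -0.1165 and 0.1165 m and z of socket_mouth in the frame of mat_center between -0.004 and 0.004 m and angle between wrench_head's own z axis and vertical below 0.06 rad and angle between the x axis of handle_grip and the x axis of wrench_head, either way round below 0.03 rad and distance of nut_dot from where it was at the start of the episode above 0.003 m); the robot touches nothing.
It fails at once if the handle is pulled on after the click until its hinge nears the stop (bent more than 15 degrees) (angle between the x axis of handle_grip and the x axis of wrench_head, either way round above 0.262 rad).
It fails at once if a bystander is moved by more than 20 mm (distance of any of coupling, seal, screwdriver, jar0, jar1, jar2, jar3 from where it was at the start of the episode above 0.02 m).
It also fails if it takes over 72 s, if anything falls off the work surface, if the arm or the gripper's body presses on something with over 40 N, if the wrist force passes 120 N, or if a joint passes its speed limit or range.

## Working session

There is one attempt and no reset: what is moved stays moved. The work goes in short steps, Python scripts to look and compute and a shell command to move; the robot and the scene stay as the last step left them, time stands still between calls to the robot, and variables do not carry over. Pictures are saved under pics/ and viewed, at most 10 in all, crops included, and the job is handed in when it is done.

```bash
mkdir -p pics
cat > h.py <<'E'
import numpy as np, cv2
from station import ctrl
from scipy.spatial.transform import Rotation as Ro
def cam(n,save=None):
    c=ctrl.camera(n)
    if save: cv2.imwrite('pics/'+save,c['img'])
    return c
def ray(c,uv):
    K=np.array(c['intrinsics']);k=c['k1']
    d=np.array([(uv[0]-K[0,2])/K[0,0],(uv[1]-K[1,2])/K[1,1]]);s=d.copy()
    for _ in range(30): s=d/(1+k*(s@s))
    R=np.array(c['R']);t=np.array(c['t']).ravel()
    return -R.T@t, R.T@np.array([s[0],s[1],1])
def onz(c,uv,z):
    o,d=ray(c,uv); return o+d*(z-o[2])/d[2]
def proj(c,X):
    R=np.array(c['R']);t=np.array(c['t']).ravel();p=R@np.array(X)+t
    s=p[:2]/p[2];s=s*(1+c['k1']*(s@s));K=np.array(c['intrinsics'])
    return np.array([K[0,0]*s[0]+K[0,2],K[1,1]*s[1]+K[1,2]])
def two(c1,a,c2,b):
    o1,d1=ray(c1,a);o2,d2=ray(c2,b)
    s=np.linalg.lstsq(np.c_[d1,-d2],o2-o1,rcond=None)[0]
    p,q=o1+s[0]*d1,o2+s[1]*d2
    return (p+q)/2,np.linalg.norm(p-q)
def blob(c,lo,hi,roi=None):
    h=cv2.cvtColor(c['img'],cv2.COLOR_BGR2HSV);m=cv2.inRange(h,np.array(lo),np.array(hi))
    if roi: z=np.zeros_like(m);z[roi[1]:roi[3],roi[0]:roi[2]]=255;m&=z
    return m
E
python3 - <<'E'
from h import *
ims=[]
for n in("scene","top","wrist"):
    c=cam(n,n+'0.png'); print(n,(-np.array(c['R']).T@np.array(c['t']).ravel()).round(3),np.array(c['intrinsics'])[0,0],c['k1'],np.array(c['R'])[2].round(2))
    ims.append(c['img'])
print(ctrl.get_obs(),ctrl.tcp_to_grasp)
E
```

```text
scene [1.369 0.4   0.852] 371.5833154705127 -0.07776389222247443 [-0.71 -0.34 -0.62]
top [0.381 0.034 1.631] 476.8784082912365 0.035140275118400774 [ 0.09 -0.01 -1.  ]
wrist [0.182 0.524 0.384] 307.9884897752824 -0.017130077652826297 [ 0.22 -0.11 -0.97]
{'time_s': 0.15, 'qpos': array([ 1.04241637e+00,  3.00342663e-01,  1.52140626e+00, -5.81833369e-06,
        1.32071683e+00, -6.66014274e-02]), 'joint_vel': array([ 3.93834376e-05, -2.66375437e-03, -1.11655746e-03,  9.74956958e-04,
        2.57955372e-05,  5.60850523e-04]), 'tau': array([ 7.40065734e-04, -5.31958616e+01, -3.52823603e+01,  7.08195241e-02,
        2.35788489e-02, -5.36099651e-05]), 'ee_pos': array([0.24504187, 0.49237588, 0.40423067]), 'eef_rot': array([-3.14072111e+00, -5.24831705e-05,  2.67981554e+00]), 'force': array([ 0.50209389,  0.14184416, -0.17229378]), 'moment': array([ 0.00457416, -0.05460502, -0.01706042]), 'grip_force': 0.0, 'grip_width': 0.09403516815784851} 0.1804
```

View pics/top0.png

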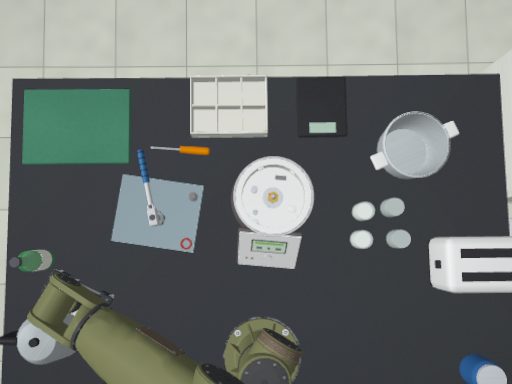

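View pics/scene0.png

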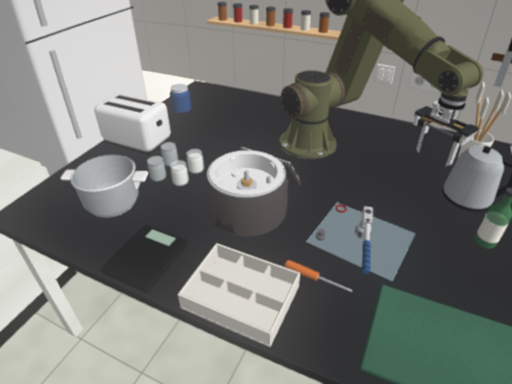

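Top view: wrench head at about (152,216), handle running up to (142,152). The nut is at about (273,197) in the machine well. The scene view shows the head at about (367,215) and the nut at about (247,182). Next come enlarged crops of those four areas.

Run:
```python
from h import *
t=cv2.imread('pics/top0.png');s=cv2.imread('pics/scene0.png')
def cr(i,x,y,w,h): return cv2.resize(i[y:y+h,x:x+w],(400,300),interpolation=cv2.INTER_CUBIC)
cv2.imwrite('pics/m1.png',np.vstack([np.hstack([cr(t,110,148,120,90),cr(t,253,182,40,30)]),np.hstack([cr(s,310,195,120,90),cr(s,227,165,40,30)])]))
for n in("top","scene"):
    c=cam(n); m=blob(c,(100,120,50),(125,255,255),(110,140,210,200) if n=="top" else (340,225,390,280))
    p=np.argwhere(m)[:,::-1].astype(float); mu=p.mean(0);u,S,v=np.linalg.svd(p-mu); pr=(p-mu)@v[0]
    print(n,len(p),mu,mu+v[0]*pr.min(),mu+v[0]*pr.max(),onz(c,mu,.08),onz(c,mu+v[0]*pr.min(),.08),onz(c,mu+v[0]*pr.max(),.08))
```

```text
top 206 [142.70873786 165.66019417] [139.47559284 149.50457181] [145.8641581 181.4274355] [0.62901402 0.38068158 0.08      ] [0.68264197 0.39151289 0.08      ] [0.57696258 0.37014094 0.08      ]
scene 152 [366.61184211 257.61842105] [367.2268813  241.00840101] [366.07647106 272.07688799] [0.63152075 0.3842629  0.08      ] [0.56823281 0.37228244 0.08      ] [0.68215822 0.39392741 0.08      ]
```

View pics/m1.png

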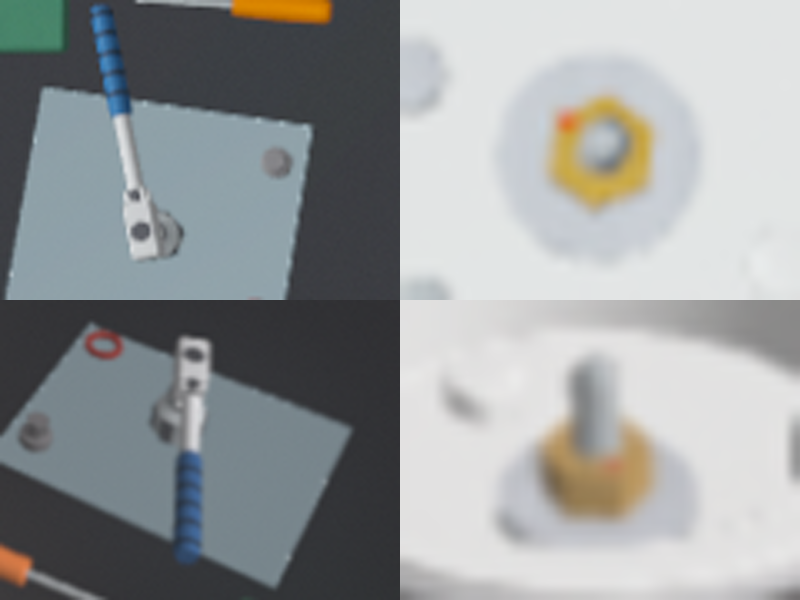

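View pics/wrist0.png

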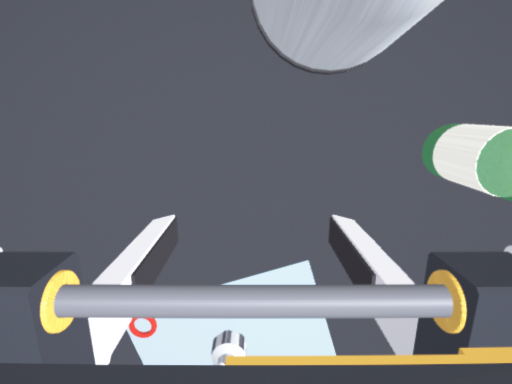

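```bash
cat > m2.py <<'E'
from h import *
t=cam('top');s=cam('scene')
print('head top',onz(t,(151.9,217.3),.097),onz(s,(368,211.5),.097),two(t,(151.9,217.3),s,(368,211.5)))
print('hinge top',onz(t,(150.3,206.6),.097), onz(s,(367.7,220),.097))
print('shaft tip',two(t,(273.3,196.5),s,(246.5,170.7)),onz(s,(246.5,170.7),.17))
m=blob(t,(15,120,80),(32,255,255),(258,182,288,212));p=np.argwhere(m)[:,::-1];h=cv2.convexHull(p.astype(np.int32));M=cv2.moments(h);c=(M['m10']/M['m00'],M['m01']/M['m00'])
print('nut',c,onz(t,c,.136),len(p))
# subpixel rgb hue upsample for nut corners
for n,c,x,y in(('t',t,253,182),('s',s,227,165)):
    im=cv2.resize(c['img'][y:y+30,x:x+40],None,fx=10,fy=10,interpolation=cv2.INTER_CUBIC)
    hs=cv2.cvtColor(im,cv2.COLOR_BGR2HSV);b=(hs[...,1]>110).astype(np.uint8)
    k,_=cv2.findContours(b,0,2);k=max(k,key=cv2.contourArea);k=cv2.convexHull(k)
    ap=cv2.approxPolyDP(k,6,True)[:,0]
    f=lambda q:(np.array(q)-4.5)/10+(x,y)
    if n=='t':
        M=cv2.moments(k);ce=onz(t,f((M['m10']/M['m00'],M['m01']/M['m00'])),.136);print('ctr',ce)
        for q in ap:
            P=onz(t,f(q),.136)-ce;print(q,P.round(4),np.hypot(*P[:2]).round(4),np.degrees(np.arctan2(P[1],P[0])).round(1))
        # 6-fold phase of contour radius
        k2,_=cv2.findContours(b,0,1);k2=max(k2,key=cv2.contourArea)[:,0]
        P=np.array([onz(t,f(q),.136)[:2]-ce[:2] for q in k2]);a=np.arctan2(P[:,1],P[:,0]);r=np.hypot(*P.T)
        g=np.linspace(-np.pi,np.pi,720,endpoint=False);o=np.argsort(a);rr=np.interp(g,a[o],r[o],period=2*np.pi)
        z=(rr*np.exp(-6j*g)).mean();print('corner phase deg',np.degrees(-np.angle(z)/6)%60,abs(z),rr.mean())
    red=(((hs[...,0]<9)|(hs[...,0]>172))&(hs[...,1]>150)).astype(np.uint8)
    q=np.argwhere(red)[:,::-1]
    if len(q):
        P=onz(c,f(q.mean(0)),.136);print(n,'dot',P,len(q))
# boss circle
im=t['img'];
# mat corners
for n,c in(('t',t),('s',s)):
    m=blob(c,(92,25,80),(115,130,220),(105,170,210,260) if n=='t' else (300,200,420,280))
    k,_=cv2.findContours(m,0,2);k=max(k,key=cv2.contourArea);bx=cv2.approxPolyDP(cv2.convexHull(k),3,True)[:,0]
    print(n,[onz(c,q,.003)[:2].round(4).tolist() for q in bx])
E
python3 m2.py
```

```text
head top [0.45884038 0.34649275 0.097     ] [0.46045118 0.34844918 0.097     ] (array([0.45877179, 0.34760392, 0.0953274 ]), np.float64(0.001542650405530319))
hinge top [0.49325737 0.35179287 0.097     ] [0.49900133 0.35569773 0.097     ]
shaft tip (array([ 0.51351461, -0.03954631,  0.16750442]), np.float64(0.0014293182659831567)) [ 0.51642007 -0.03725624  0.17      ]
nut (272.8728813559322, 196.60169491525423) [ 0.51636769 -0.04043793  0.136     ] 37
ctr [ 0.51627927 -0.0398122   0.136     ]
[209 100] [ 0.016  -0.0027  0.    ] 0.0163 -9.7
[246 128] [ 0.007  -0.0142  0.    ] 0.0159 -63.8
[241 183] [-0.0103 -0.0123  0.    ] 0.0161 -130.0
[193 202] [-0.0161  0.0029  0.    ] 0.0164 169.8
[156 174] [-0.0071  0.0144  0.    ] 0.016 116.3
[158 124] [0.0087 0.0135 0.    ] 0.016 57.2
corner phase deg 52.241702320417495 0.00041449042702323583 0.015105737673273075
t [[0.6134, 0.4681], [0.5718, 0.192], [0.3442, 0.2267], [0.3892, 0.5056]]
s [[0.3447, 0.2274], [0.3877, 0.505], [0.6069, 0.4697], [0.6195, 0.3885], [0.5731, 0.1949]]
```

```bash
cat >> h.py <<'E'
def rel(p,yaw,rp=True):
    o=ctrl.get_obs();R0=Ro.from_euler('xyz',o['eef_rot']);T=Ro.from_euler('xyz',[np.pi,0,yaw])
    d=R0.inv().apply(np.array(p)-o['ee_pos'])*100;r=(R0.inv()*T).as_rotvec()
    print('rel',d.round(2),r.round(3),'t',o['time_s'],'q',np.round(o['qpos'],2),'F',o['force'].round(1))
E
python3 -m jog '[[-26.5,-2.8,4,0,0,1.2],[-26.5,-2.8,4,0,0,1.2],[-26.5,-2.8,4,0,0,1.2],[-26.5,-2.8,4,0,0,1.2],[-26.5,-2.8,4,0,0,1.2],[-26.5,-2.8,4,0,0,1.2],[-26.5,-2.8,4,0,0,1.2],[-26.5,-2.8,4,0,0,1.2]]' 100
python3 -c "
from h import *
rel([.4695,.3495,.36],.198)"
```

```text
time_s: 1.15
ee_pos: [0.4705, 0.3486, 0.3642]
eef_rot: [-3.141, 0.0, 1.472]
force: [-0.1, -0.1, -0.2]
grip_width: 0.0939
grip_force: 0.0
rel [ 0.08 -0.11  0.42] [-0.000e+00  1.000e-03  1.274e+00] t 1.15 q [0.58 0.41 1.46 0.   1.26 0.67] F [-0.1 -0.1 -0.2]
```

```bash
python3 -m jog '[[0.1,-0.1,0,0,0,1.27],[0.1,-0.1,0,0,0,1.27],[0.1,-0.1,0,0,0,1.27],[0.1,-0.1,0,0,0,1.27],[0.1,-0.1,0,0,0,1.27],[0.1,-0.1,0,0,0,1.27],[0.1,-0.1,0,0,0,1.27],[0.1,-0.1,0,0,0,1.27]]'
python3 -m jog '[[0,0,0,0,0,0.06],[0,0,0,0,0,0.06]]'
python3 -c "
from h import *
rel([.4695,.3495,.36],.198)
c=cam('wrist','w1.png');print((-np.array(c['R']).T@c['t']).round(3))
print(proj(c,[.4597,.3475,.097]),proj(c,[.4597+.036,.3475+.0072,.097]),proj(c,[.642,.385,.08]))"
```

```text
time_s: 1.95
ee_pos: [0.4689, 0.3503, 0.3646]
eef_rot: [3.142, 0.0, 0.274]
force: [-0.1, 0.5, 0.5]
grip_width: 0.0942
grip_force: 0.0
time_s: 2.15
ee_pos: [0.4689, 0.3503, 0.3645]
eef_rot: [3.142, 0.0, 0.219]
force: [-0.1, -0.7, 0.4]
grip_width: 0.0942
grip_force: 0.0
rel [0.04 0.09 0.45] [0.    0.    0.021] t 2.15 q [0.58 0.41 1.47 0.   1.26 1.93] F [-0.1 -0.7  0.4]
[0.537 0.366 0.344]
[254.1481026  209.82929046] [255.12806434 166.75189247] [258.05815843 -32.10829247]
```

View pics/w1.png

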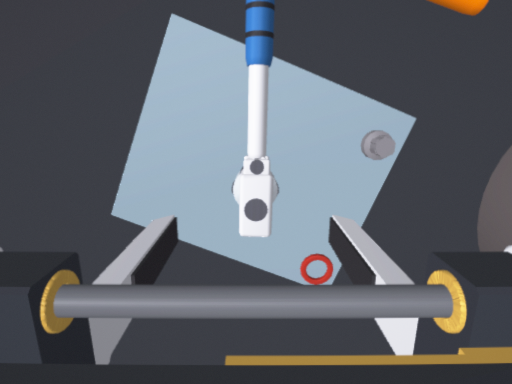

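Wrist view: head screw at (256,210) and hinge pin at (257,167), against predicted (254,210) and (255,167). The estimate is good to about 1.5 mm, so I'll descend and grip.

```bash
python3 -m jog '[[0,0.2,4,0,0,0.02],[0,0.2,8,0,0,0.02],[0,0.2,10.4,0,0,0.02],[0,0.2,10.4,0,0,0.02],[0,0.2,10.4,0,0,0.02]]'
python3 -m jog '[[0,0,0,0,0,0],[0,0,0,0,0,0],[0,0,0,0,0,0],[0,0,0,0,0,0],[0,0,0,0,0,0],[0,0,0,0,0,0],[0,0,0,0,0,0],[0,0,0,0,0,0]]' 0 45
python3 -c "
from h import *
rel([.4695,.3482,.26],.198)"
```

```text
time_s: 2.7
ee_pos: [0.4696, 0.3485, 0.2615]
eef_rot: [-3.141, -0.0, 0.201]
force: [-0.8, 0.6, 0.2]
grip_width: 0.094
grip_force: 0.0
time_s: 3.5
ee_pos: [0.4694, 0.3484, 0.2606]
eef_rot: [3.142, 0.0, 0.2]
force: [0.7, 0.1, -1.0]
grip_width: 0.0333
grip_force: 0.0
rel [0.01 0.02 0.06] [0.    0.    0.002] t 3.5 q [0.58 0.53 1.56 0.   1.06 1.95] F [ 0.7  0.1 -1. ]
```

```bash
python3 -m jog '[[0,0,0,0,0,0],[0,0,0,0,0,0],[0,0,-3,0,0,0],[0,0,-7,0,0,0],[0,0,-12,0,0,0],[0,0,-17,0,0,0],[0,0,-20,0,0,0],[0,0,-20,0,0,0]]' 0 45
python3 -c "
from h import *
rel([.5174,-.0301,.46],1.434)"
```

```text
time_s: 4.3
ee_pos: [0.4691, 0.3483, 0.4643]
eef_rot: [-3.139, -0.006, 0.2]
force: [0.7, -0.4, -5.9]
grip_width: 0.0277
grip_force: 45.0
rel [-2.78 38.04  0.32] [ 0.002 -0.006 -1.234] t 4.3 q [0.58 0.34 1.33 0.   1.46 1.95] F [ 0.7 -0.4 -5.9]
```

```bash
python3 -m jog '[[-0.4,5,0,0,0,-0.14],[-0.8,10,0,0,0,-0.28],[-1.2,15,0,0,0,-0.42],[-1.6,20,0,0,0,-0.56],[-2,25,0,0,0,-0.7],[-2.3,30,0,0,0,-0.84],[-2.6,34,0,0,0,-0.98],[-2.8,38,0,0,0,-1.12]]'
python3 -m jog '[[0,0,0,0,0,-0.11],[0,0,0,0,0,-0.11],[0,0,0,0,0,-0.11],[0,0,0,0,0,-0.11]]'
python3 - <<'E'
from h import *
rel([.5174,-.0301,.46],1.434)
t=cam('top','t2.png');s=cam('scene','s2.png')
def cr(i,x,y,w,h): return cv2.resize(i[y:y+h,x:x+w],(400,300),interpolation=cv2.INTER_CUBIC)
w=cam('wrist')
cv2.imwrite('pics/m2.png',np.vstack([np.hstack([cr(t['img'],220,160,80,60),cr(s['img'],207,125,80,60)]),np.hstack([cr(w['img'],0,0,512,384),cr(s['img'],187,100,160,120)])]))
E
```

```text
time_s: 5.1
ee_pos: [0.5157, -0.0191, 0.4576]
eef_rot: [-3.138, 0.001, 1.284]
force: [0.2, 0.3, -6.8]
grip_width: 0.028
grip_force: 45.0
time_s: 5.5
ee_pos: [0.5158, -0.0165, 0.4597]
eef_rot: [-3.14, 0.0, 1.387]
force: [-0.1, -0.8, -5.5]
grip_width: 0.0279
grip_force: 45.0
rel [-1.31  0.4  -0.03] [-0.001  0.    -0.047] t 5.5 q [-0.1   0.19  1.53  0.    1.42  0.08] F [-0.1 -0.8 -5.5]
```

View pics/m2.png

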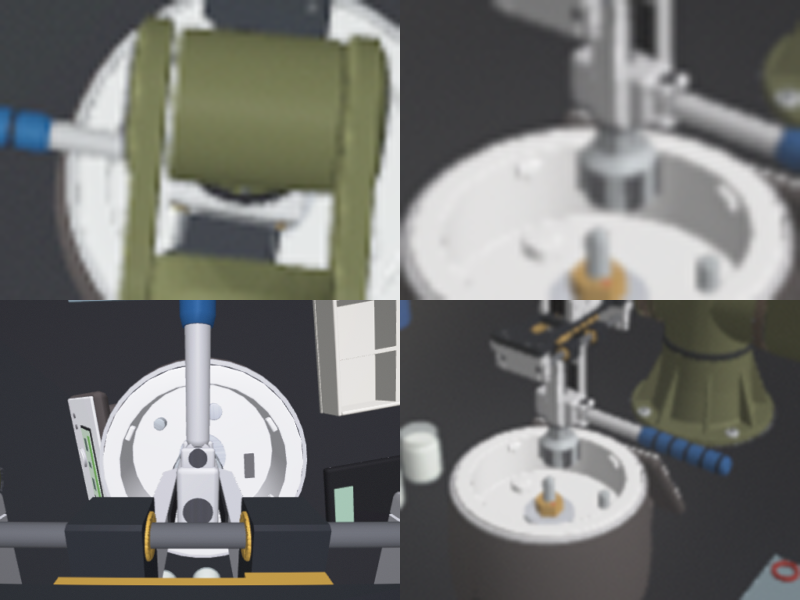

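The wrench is level over the well in the scene crop, with the socket right above and beside the shaft. I'm moving the remaining 1.4 cm, then comparing the socket and shaft in the scene view.

```bash
python3 -m jog '[[-0.7,0.2,0,0,0,-0.045],[-1.35,0.4,0,0,0,-0.045],[-1.35,0.4,0,0,0,-0.045],[-1.35,0.4,0,0,0,-0.045]]'
python3 - <<'E'
from h import *
rel([.5174,-.0301,.46],1.434)
s=cam('scene','s3.png');w=cam('wrist','w3.png')
o=ctrl.get_obs();y=o['eef_rot'][2];ax=o['ee_pos']-.01*np.array([np.cos(y),np.sin(y),0]);ax[2]=0
hz=o['ee_pos'][2]-.1804
print('axis',ax,'pred mouth px',proj(s,ax+[0,0,hz-.077]),'mid',proj(s,ax+[0,0,hz-.064]),'nut tip',proj(s,[.516,-.0395,.17]),'nut top',proj(s,[.516,-.0395,.136]))
print('wrist: head',proj(w,ax+[0,0,hz+.017]),'rim ctr',proj(w,[.516,-.0395,.172]))
im=s['img'];cv2.imwrite('pics/m3.png',np.hstack([cv2.resize(im[130:200,220:280],(600,700)[:2],interpolation=cv2.INTER_CUBIC)[:600,:400*1] ,cv2.resize(w['img'],(400,300))[:300].repeat(2,0)[:600]]) if 0 else cv2.resize(im[130:190,207:287],(800,600),interpolation=cv2.INTER_CUBIC))
E
```

```text
time_s: 6.05
ee_pos: [0.5173, -0.0313, 0.4606]
eef_rot: [3.142, -0.0, 1.432]
force: [0.3, 0.4, -5.4]
grip_width: 0.0279
grip_force: 45.0
rel [ 0.12 -0.01  0.07] [ 0.    -0.    -0.002] t 6.05 q [-0.13  0.19  1.53  0.    1.42  0.01] F [ 0.3  0.4 -5.4]
axis [ 0.51596524 -0.0409859   0.        ] pred mouth px [245.28611491 161.61645178] mid [245.19751036 158.12353893] nut tip [245.92348274 170.45642874] nut top [246.13634374 179.07034666]
wrist: head [253.6922678  272.97563975] rim ctr [253.17700745 202.01625691]
```

View pics/m3.png

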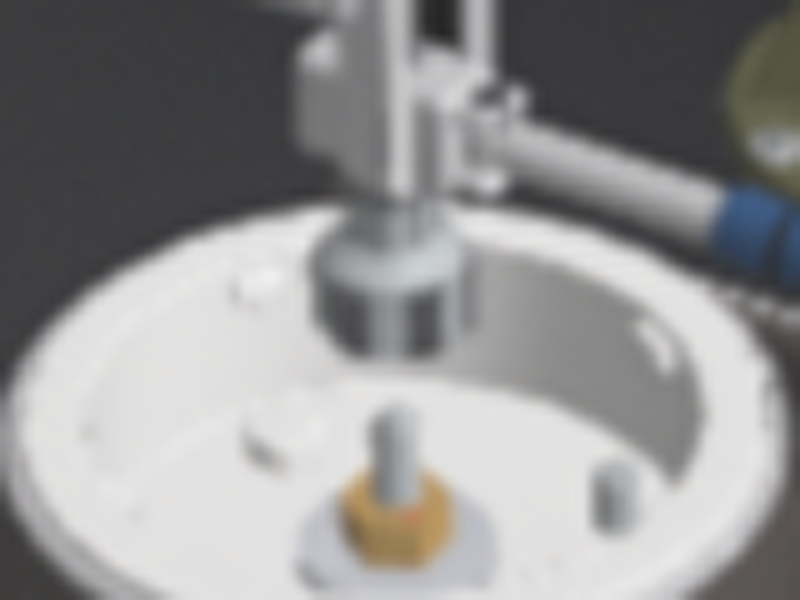

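Scene crop: the socket centre column is about 245.9 and the shaft about 246.5, matching the predicted 0.7 px difference, so the nut estimate holds to about 1 mm. Lowering now.

```bash
python3 -m jog '[[0.15,0.05,0,0,0,0],[0.15,0.05,2,0,0,0],[0.15,0.05,3.5,0,0,0],[0.15,0.05,4.5,0,0,0],[0.15,0.05,5,0,0,0],[0.15,0.05,5.5,0,0,0],[0.15,0.05,5.5,0,0,0]]'
python3 -c "
from h import *
rel([.5179,-.0298,.3756],1.434);print(ctrl.get_obs()['moment'])"
```

```text
time_s: 6.85
ee_pos: [0.5181, -0.0298, 0.4055]
eef_rot: [-3.141, -0.0, 1.434]
force: [0.2, 0.2, -6.4]
grip_width: 0.0282
grip_force: 45.0
rel [ 0.   -0.02  2.99] [-0. -0. -0.] t 6.85 q [-0.13  0.23  1.61  0.    1.3   0.01] F [ 0.2  0.2 -6.4]
[-0.09049042  0.08544011 -0.00809235]
```

```bash
python3 -m jog '[[0,0,0.4,0,0,0],[0,0,0.8,0,0,0],[0,0,0.8,0,0,0]]'
python3 -m jog '[[0,0,0.3,0,0,0],[0,0,0.6,0,0,0],[0,0,0.6,0,0,0]]'
python3 -c "
from h import *
rel([.5179,-.0298,.3756],1.434);print(ctrl.get_obs()['moment'])"
```

```text
time_s: 7.15
ee_pos: [0.518, -0.0299, 0.3972]
eef_rot: [-3.141, 0.0, 1.434]
force: [-0.4, 0.1, -6.5]
grip_width: 0.0275
grip_force: 45.0
time_s: 7.45
ee_pos: [0.5181, -0.03, 0.3913]
eef_rot: [3.142, 0.0, 1.434]
force: [2.2, -1.1, -7.2]
grip_width: 0.0278
grip_force: 45.0
rel [ 0.01 -0.02  1.57] [ 0.  0. -0.] t 7.45 q [-0.13  0.24  1.63 -0.    1.27  0.01] F [ 2.2 -1.1 -7.2]
[-0.40093153 -0.21821742  0.01855142]
```

```bash
python3 -m jog '[[-0.02,0.04,0.2,0,0,0],[-0.02,0.04,0.5,0,0,0],[-0.02,0.04,0.5,0,0,0]]'
python3 -m jog '[[0,0,0.3,0,0,0],[0,0,0.6,0,0,0],[0,0,0.8,0,0,0],[0,0,0.8,0,0,0]]'
python3 -c "
from h import *
rel([.5179,-.0298,.3756],1.434);print(ctrl.get_obs()['moment'])"
```

```text
time_s: 7.75
ee_pos: [0.5184, -0.0301, 0.3862]
eef_rot: [-3.141, 0.0, 1.434]
force: [0.3, -0.0, -7.0]
grip_width: 0.028
grip_force: 45.0
time_s: 8.15
ee_pos: [0.5184, -0.0301, 0.3783]
eef_rot: [-3.141, 0.0, 1.434]
force: [0.7, -0.2, -6.5]
grip_width: 0.0278
grip_force: 45.0
rel [ 0.02 -0.05  0.27] [-0.001  0.    -0.   ] t 8.15 q [-0.13  0.26  1.64 -0.    1.25  0.01] F [ 0.7 -0.2 -6.5]
[-0.21081695  0.02846798  0.05913469]
```

```bash
python3 -m jog '[[0,0,0.2,0,0,0],[0,0,0.3,0,0,0],[0,0,0.3,0,0,0]]'
python3 -m jog '[[0,0,0,0,0,0],[0,0,0,0,0,0],[0,0,0,0,0,0],[0,0,0,0,0,0],[0,0,0,0,0,0],[0,0,0,0,0,0]]' 100
python3 -m jog '[[0,0,-3,0,0,0],[0,0,-7,0,0,0],[0,0,-11,0,0,0],[0,0,-14,0,0,0],[0,0,-14,0,0,0]]'
python3 - <<'E'
from h import *
s=cam('scene','s4.png');w=cam('wrist','w4.png')
n=np.array([.5168,-.0398]);y=1.434;g=n+.186*np.array([np.cos(y),np.sin(y)])
print('grip px wrist',proj(w,[*g,.195]),'scene',proj(s,[*g,.195]),'head',proj(w,[*n,.212]))
rel([*g,.375],y)
a=cv2.resize(s['img'][120:210,200:320],(400,300),interpolation=cv2.INTER_CUBIC);b=cv2.resize(w['img'],(400,300))
cv2.imwrite('pics/m4.png',np.hstack([a,b]))
E
```

```text
time_s: 8.45
ee_pos: [0.5184, -0.0301, 0.3757]
eef_rot: [-3.142, -0.0, 1.434]
force: [-0.1, -0.8, -6.5]
grip_width: 0.0275
grip_force: 45.0
time_s: 9.05
ee_pos: [0.5184, -0.0301, 0.3757]
eef_rot: [3.141, -0.0, 1.434]
force: [-0.8, -0.5, -0.6]
grip_width: 0.0722
grip_force: 0.0
time_s: 9.55
ee_pos: [0.518, -0.03, 0.5198]
eef_rot: [3.135, -0.0, 1.434]
force: [-0.9, -0.5, -0.4]
grip_width: 0.0939
grip_force: 0.0
grip px wrist [251.90607368 -11.57012405] scene [298.4104082  183.68145351] head [252.25302119 198.54328469]
rel [17.62 -0.03 14.05] [ 0. -0. -0.] t 9.65 q [-0.13  0.17  1.43  0.    1.54  0.01] F [ 0.4 -0.3 -0.7]
```

View pics/m4.png

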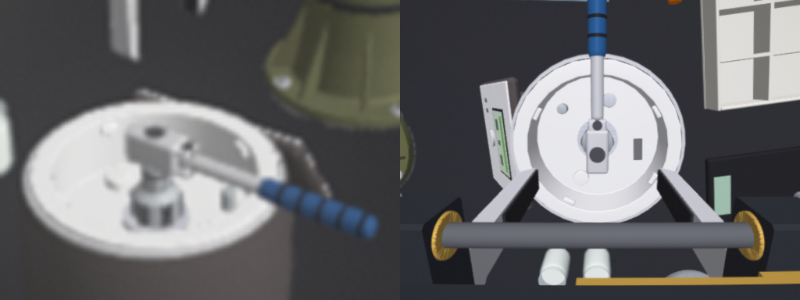

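Seated level: the head screw is at wrist pixel (252,198), as predicted. Straddling the handle grip next.

```bash
python3 -m jog '[[5,0,0,0,0,0],[10,0,0,0,0,0],[15,0,0,0,0,0],[17.6,0,4,0,0,0],[17.6,0,9,0,0,0],[17.6,0,12.5,0,0,0],[17.6,0,14,0,0,0],[17.6,0,14,0,0,0]]' 60
python3 -m jog '[[0,0,0,0,0,0],[0,0,0,0,0,0],[0,0,0,0,0,0],[0,0,0,0,0,0],[0,0,0,0,0,0],[0,0,0,0,0,0]]' 27 5
python3 -c "
from h import *
n=np.array([.5168,-.0398]);y=1.434;g=n+.186*np.array([np.cos(y),np.sin(y)])
rel([*g,.3755],y)"
```

```text
time_s: 10.45
ee_pos: [0.5421, 0.1442, 0.3719]
eef_rot: [-3.135, 0.002, 1.434]
force: [0.2, 0.2, 0.9]
grip_width: 0.0565
grip_force: 0.0
time_s: 11.05
ee_pos: [0.5425, 0.1442, 0.3758]
eef_rot: [3.141, -0.0, 1.434]
force: [-0.0, -0.1, 0.2]
grip_width: 0.0254
grip_force: 0.0
rel [ 0.02 -0.03  0.03] [ 0. -0. -0.] t 11.05 q [ 0.19  0.35  1.52 -0.    1.27  0.33] F [-0.  -0.1  0.2]
```

```bash
python3 -m jog '[[0,0.33,0,0,0,0.0175],[-0.01,0.65,0,0,0,0.035],[-0.03,0.98,0,0,0,0.0525],[-0.05,1.3,0,0,0,0.07],[-0.07,1.63,0,0,0,0.0875],[-0.1,1.95,0,0,0,0.105],[-0.14,2.28,0,0,0,0.1225],[-0.14,2.28,0,0,0,0.1225]]'
python3 -c "
from h import *
o=ctrl.get_obs();print(o['force'],o['moment'])"
```

```text
time_s: 11.85
ee_pos: [0.5652, 0.1396, 0.3756]
eef_rot: [3.142, 0.0, 1.31]
force: [0.1, -0.4, -0.5]
grip_width: 0.0254
grip_force: 0.1
[ 0.08980033 -0.43187326 -0.51224091] [-0.03898502  0.13060151  0.00550352]
```

```bash
cat > f.sh <<'E'
python3 -c "
from h import *
o=ctrl.get_obs();y=o['eef_rot'][2];n=np.array([.5168,-.0398]);d=o['ee_pos'][:2]-n
print('across',round(o['force'][:2]@[np.sin(y),-np.cos(y)],2),'tcp az',np.degrees(np.arctan2(d[1],d[0])).round(2),'yaw',np.degrees(y).round(2),'r',np.hypot(*d).round(4),'M',o['moment'].round(2))"
E
R='[[0,0.33,0,0,0,0.0175],[-0.01,0.65,0,0,0,0.035],[-0.03,0.98,0,0,0,0.0525],[-0.05,1.3,0,0,0,0.07]]'
python3 -m jog '[[0,0.33,0,0,0,0.0175],[-0.01,0.65,0,0,0,0.035],[-0.03,0.98,0,0,0,0.0525],[-0.05,1.3,0,0,0,0.07]]'; sh f.sh
```

```text
time_s: 12.25
ee_pos: [0.5775, 0.1358, 0.3756]
eef_rot: [-3.141, 0.0, 1.24]
force: [-1.7, -0.7, 0.1]
grip_width: 0.0256
grip_force: 0.9
across -1.34 tcp az 70.92 yaw 71.03 r 0.1858 M [-0.09  0.46  0.02]
```

```bash
python3 -m jog '[[0,0.33,0,0,0,0.0175],[-0.01,0.65,0,0,0,0.035],[-0.03,0.98,0,0,0,0.0525],[-0.05,1.3,0,0,0,0.07]]'; sh f.sh
```

```text
time_s: 12.65
ee_pos: [0.5897, 0.1312, 0.3756]
eef_rot: [-3.141, -0.0, 1.17]
force: [-2.1, 0.2, -0.3]
grip_width: 0.0255
grip_force: 0.9
across -2.03 tcp az 66.91 yaw 67.02 r 0.1858 M [-0.05  0.49 -0.  ]
```

```bash
python3 -m jog '[[0,0.33,0,0,0,0.0175],[-0.01,0.65,0,0,0,0.035],[-0.03,0.98,0,0,0,0.0525],[-0.05,1.3,0,0,0,0.07]]'; sh f.sh
```

```text
time_s: 13.05
ee_pos: [0.6015, 0.1256, 0.3757]
eef_rot: [3.142, -0.0, 1.1]
force: [-2.7, 0.9, 0.3]
grip_width: 0.0257
grip_force: 0.9
across -2.83 tcp az 62.9 yaw 63.02 r 0.1858 M [ 0.08  0.39 -0.03]
```

```bash
python3 -m jog '[[0,0.33,0,0,0,0.0175],[-0.01,0.65,0,0,0,0.035],[-0.03,0.98,0,0,0,0.0525],[-0.05,1.3,0,0,0,0.07]]'; sh f.sh
```

```text
time_s: 13.45
ee_pos: [0.6128, 0.1193, 0.3757]
eef_rot: [3.142, -0.0, 1.03]
force: [-1.0, 1.5, 0.0]
grip_width: 0.0256
grip_force: 1.0
across -1.67 tcp az 58.88 yaw 59.0 r 0.1858 M [0.2  0.34 0.03]
```

```bash
python3 -m jog '[[0,0.33,0,0,0,0.0175],[-0.01,0.65,0,0,0,0.035],[-0.03,0.98,0,0,0,0.0525]]'; sh f.sh
```

```text
time_s: 13.75
ee_pos: [0.6211, 0.114, 0.3757]
eef_rot: [3.142, -0.0, 0.977]
force: [-0.4, 1.8, 1.4]
grip_width: 0.0254
grip_force: 1.0
across -1.34 tcp az 55.87 yaw 56.0 r 0.1858 M [ 0.37  0.3  -0.02]
```

```bash
python3 -m jog '[[0,0.33,0,0,0,0.0175],[-0.01,0.65,0,0,0,0.035],[-0.03,0.98,0,0,0,0.0525],[-0.05,1.3,0,0,0,0.07]]'; sh f.sh
```

```text
time_s: 14.15
ee_pos: [0.6316, 0.1063, 0.3757]
eef_rot: [3.142, -0.0, 0.907]
force: [-1.3, 2.9, -0.3]
grip_width: 0.0253
grip_force: 1.0
across -2.78 tcp az 51.85 yaw 51.99 r 0.1858 M [0.39 0.15 0.  ]
```

```bash
python3 -m jog '[[0,0.33,0,0,0,0.0175],[-0.01,0.65,0,0,0,0.035],[-0.03,0.98,0,0,0,0.0525]]'; sh f.sh
```

```text
time_s: 14.45
ee_pos: [0.6391, 0.1, 0.3756]
eef_rot: [3.142, -0.0, 0.855]
force: [-1.2, 3.0, 0.4]
grip_width: 0.0255
grip_force: 1.0
across -2.92 tcp az 48.82 yaw 48.98 r 0.1858 M [0.38 0.19 0.01]
```

```bash
python3 -m jog '[[0,0.33,0,0,0,0.0175],[-0.01,0.65,0,0,0,0.035],[-0.03,0.98,0,0,0,0.0525],[-0.05,1.3,0,0,0,0.07]]'; sh f.sh
```

```text
time_s: 14.85
ee_pos: [0.6486, 0.0911, 0.3756]
eef_rot: [-3.142, 0.0, 0.785]
force: [-0.5, 2.2, 0.8]
grip_width: 0.0257
grip_force: 1.0
across -1.93 tcp az 44.8 yaw 44.96 r 0.1857 M [0.44 0.21 0.  ]
```

```bash
python3 -m jog '[[0,0.33,0,0,0,0.0175],[-0.01,0.65,0,0,0,0.035],[-0.03,0.98,0,0,0,0.0525]]'; sh f.sh
```

```text
time_s: 15.15
ee_pos: [0.6552, 0.0842, 0.3756]
eef_rot: [-3.141, 0.0, 0.733]
force: [-3.6, 6.1, 1.9]
grip_width: 0.0253
grip_force: 3.4
across -6.95 tcp az 41.87 yaw 41.97 r 0.1858 M [ 1.1   0.73 -0.  ]
```

Tight at about 42°. Small steps now.

```bash
python3 -m jog '[[0,0.15,0,0,0,0.008],[0,0.3,0,0,0,0.017]]'; sh f.sh;python3 -m jog '[[0,0.15,0,0,0,0.008],[0,0.3,0,0,0,0.017]]'; sh f.sh
```

```text
time_s: 15.35
ee_pos: [0.657, 0.0823, 0.3755]
eef_rot: [-3.14, 0.0, 0.716]
force: [-5.7, 7.3, 1.3]
grip_width: 0.0258
grip_force: 4.4
across -9.25 tcp az 41.03 yaw 41.03 r 0.1859 M [1.27 1.06 0.02]
time_s: 15.55
ee_pos: [0.6589, 0.0802, 0.3754]
eef_rot: [-3.139, 0.001, 0.699]
force: [-6.4, 7.4, 1.6]
grip_width: 0.0276
grip_force: 5.0
across -9.82 tcp az 40.18 yaw 40.08 r 0.186 M [1.33 1.29 0.06]
```

The finger is yielding at its 5 N grip limit, so I'm raising the holding force at the same opening.

```bash
python3 -m jog '[[0,0,0,0,0,0],[0,0,0,0,0,0]]' 27 40; sh f.sh
```

```text
time_s: 15.75
ee_pos: [0.6588, 0.0804, 0.3754]
eef_rot: [-3.139, 0.001, 0.7]
force: [-6.1, 8.5, 0.9]
grip_width: 0.0256
grip_force: 5.3
across -10.43 tcp az 40.23 yaw 40.1 r 0.186 M [ 1.52  1.25 -0.01]
```

```bash
for i in 1; do python3 -m jog '[[0,0.1,0,0,0,0.006],[0,0.2,0,0,0,0.012]]'; sh f.sh; python3 -m jog '[[0,0.1,0,0,0,0.006],[0,0.2,0,0,0,0.012]]'; sh f.sh; done
```

```text
time_s: 15.95
ee_pos: [0.6601, 0.079, 0.3754]
eef_rot: [-3.139, 0.001, 0.688]
force: [-8.1, 10.4, 1.9]
grip_width: 0.0257
grip_force: 6.2
across -13.2 tcp az 39.66 yaw 39.41 r 0.1861 M [1.69 1.47 0.06]
time_s: 16.15
ee_pos: [0.6613, 0.0774, 0.3754]
eef_rot: [-3.139, 0.001, 0.676]
force: [-7.7, 9.7, 1.6]
grip_width: 0.0253
grip_force: 6.0
across -12.36 tcp az 39.04 yaw 38.72 r 0.1861 M [1.69 1.46 0.04]
```

```bash
python3 -m jog '[[0,0.15,0,0,0,0.01],[-0.01,0.3,0,0,0,0.02]]'; sh f.sh; python3 -m jog '[[0,0.15,0,0,0,0.01],[-0.01,0.3,0,0,0,0.02]]'; sh f.sh
```

```text
time_s: 16.35
ee_pos: [0.6632, 0.075, 0.3754]
eef_rot: [-3.139, 0.001, 0.656]
force: [-6.6, 8.7, 2.5]
grip_width: 0.0258
grip_force: 5.7
across -10.92 tcp az 38.11 yaw 37.57 r 0.186 M [1.66 1.24 0.06]
time_s: 16.55
ee_pos: [0.665, 0.0725, 0.3754]
eef_rot: [-3.139, 0.001, 0.636]
force: [-4.8, 9.7, 1.7]
grip_width: 0.0254
grip_force: 5.4
across -10.7 tcp az 37.17 yaw 36.42 r 0.186 M [1.63 1.15 0.02]
```

```bash
python3 -m jog '[[0,0.15,0,0,0,0.01],[-0.01,0.3,0,0,0,0.02]]'; sh f.sh; python3 -m jog '[[0,0.15,0,0,0,0.01],[-0.01,0.3,0,0,0,0.02],[-0.01,0.3,0,0,0,0.02]]'; sh f.sh
```

```text
time_s: 16.75
ee_pos: [0.6667, 0.07, 0.3755]
eef_rot: [-3.139, 0.0, 0.616]
force: [-4.4, 8.5, 1.5]
grip_width: 0.0253
grip_force: 5.1
across -9.45 tcp az 36.22 yaw 35.27 r 0.1859 M [1.69 0.99 0.03]
time_s: 17.05
ee_pos: [0.6685, 0.0674, 0.3755]
eef_rot: [-3.14, 0.0, 0.595]
force: [-3.7, 8.9, 1.1]
grip_width: 0.0256
grip_force: 4.8
across -9.44 tcp az 35.25 yaw 34.12 r 0.1857 M [1.59 0.84 0.03]
```

```bash
python3 -m jog '[[0,0.15,0,0,0,0.01],[-0.01,0.25,0,0,0,0.016],[-0.01,0.25,0,0,0,0.016]]'; sh f.sh
python3 - <<'E'
from h import *
t=cam('top');m=blob(t,(100,120,50),(125,255,255),(140,100,300,240));p=np.argwhere(m)[:,::-1].astype(float)
P=np.array([onz(t,q,.197)[:2] for q in p]);P=P[np.hypot(*(P-[.5168,-.0398]).T)<.25];mu=P.mean(0);u,S,v=np.linalg.svd(P-mu);d=v[0]*np.sign(v[0][0])
e=mu-[.5168,-.0398];print(len(P),mu,'handle dir',np.degrees(np.arctan2(d[1],d[0])),'off axis',e@[d[1],-d[0]])
E
```

```text
time_s: 17.35
ee_pos: [0.6698, 0.0653, 0.3756]
eef_rot: [-3.14, -0.0, 0.58]
force: [-3.8, 8.3, 1.1]
grip_width: 0.0257
grip_force: 4.5
across -8.98 tcp az 34.48 yaw 33.2 r 0.1856 M [ 1.61  0.7  -0.  ]
2 [0.66077697 0.05238814] handle dir 89.27506424520988 off axis 0.14279906468834264
```

```bash
python3 -m jog '[[0,-0.3,0,0,0,-0.018],[-0.01,-0.6,0,0,0,-0.036],[-0.02,-0.9,0,0,0,-0.054],[-0.03,-1.2,0,0,0,-0.072],[-0.05,-1.5,0,0,0,-0.09],[-0.07,-1.8,0,0,0,-0.105],[-0.07,-1.8,0,0,0,-0.105]]'; sh f.sh
```

```text
time_s: 18.1
ee_pos: [0.6591, 0.08, 0.3754]
eef_rot: [-3.14, 0.001, 0.685]
force: [-4.4, 5.5, 1.7]
grip_width: 0.0256
grip_force: 4.2
across -7.04 tcp az 40.1 yaw 39.28 r 0.186 M [1.11 1.06 0.02]
```

```bash
python3 -m jog '[[0,-0.3,0,0,0,-0.015],[0,-0.6,0,0,0,-0.03],[0,-0.8,0,0,0,-0.04],[0,-0.8,0,0,0,-0.04]]'; sh f.sh
python3 -m jog '[[0,0,0,0,0,0],[0,0,0,0,0,0],[0,0,0,0,0,0],[0,0,-2,0,0,0],[0,0,-5,0,0,0],[0,0,-10,0,0,0],[0,0,-14,0,0,0],[0,0,-14,0,0,0]]' 80
python3 - <<'E'
from h import *
w=cam('wrist');t=cam('top','t5.png')
n=np.array([.5168,-.0398]);y=np.radians(42.5)
rel([*(n+.01*np.array([np.cos(y),np.sin(y)])),.515],y)
m=blob(t,(100,120,50),(125,255,255),(140,100,300,240));p=np.argwhere(m)[:,::-1].astype(float)
P=np.array([onz(t,q,.197)[:2] for q in p]);P=P[np.hypot(*(P-n).T)<.25];print(len(P),P.mean(0),np.degrees(np.arctan2(*(P.mean(0)-n)[::-1])))
E
```

```text
time_s: 18.5
ee_pos: [0.6543, 0.0854, 0.3757]
eef_rot: [3.141, 0.0, 0.725]
force: [0.3, -1.5, 0.6]
grip_width: 0.0257
grip_force: 0.2
across 1.33 tcp az 42.31 yaw 41.53 r 0.1859 M [-0.16  0.13 -0.04]
time_s: 19.3
ee_pos: [0.6534, 0.0854, 0.5223]
eef_rot: [3.136, -0.008, 0.725]
force: [0.2, 0.4, -0.4]
grip_width: 0.075
grip_force: 0.0
rel [-17.59   0.25   0.08] [ 0.001 -0.001 -0.017] t 19.4 q [ 0.07  0.52  0.97 -0.    1.65  0.92] F [ 0.1  0.2 -0.5]
28 [0.65987942 0.08609909] 41.34534092408677
```

```bash
python3 -m jog '[[-5,0.1,0,0,0,0],[-10,0.2,0,0,0,0],[-15,0.25,0,0,0,0],[-17.6,0.25,0,0,0,0],[-17.6,0.25,0,0,0,0],[-17.6,0.25,0,0,0,0]]' 100
python3 - <<'E'
from h import *
w=cam('wrist','w5.png');n=np.array([.5168,-.0398]);y=np.radians(41.5)
rel([*(n+.01*np.array([np.cos(y),np.sin(y)])),.3757],y)
u=np.array([np.cos(y),np.sin(y)])
for r,z in((0,.212),(.036,.212),(.128,.195)):print(proj(w,[*(n+r*u),z]))
E
```

```text
time_s: 20.0
ee_pos: [0.5243, -0.0332, 0.5148]
eef_rot: [-3.141, 0.001, 0.724]
force: [-0.5, 1.1, -0.4]
grip_width: 0.0939
grip_force: 0.0
rel [-0.05  0.02 13.9 ] [-0.001  0.001  0.   ] t 20.05 q [-0.13  0.19  1.41  0.    1.55  0.71] F [-0.1  0.1 -1.2]
[253.6522734  198.92995644]
[253.62841933 161.45003617]
[253.54934385  58.19770259]
```

View pics/w5.png

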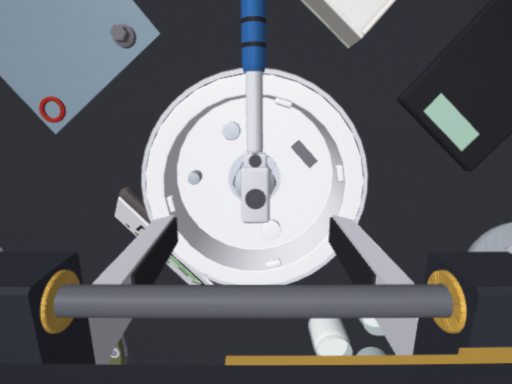

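The head screw is at (255,199) and the hinge at (255,161), matching the predictions. The handle is straight and aligned with the tool. Descend, grip and lift.

```bash
python3 -m jog '[[0,0,4,0,0,0],[0,0,8,0,0,0],[0,0,12,0,0,0],[0,0,13.8,0,0,0],[0,0,13.8,0,0,0],[0,0,13.8,0,0,0]]'
python3 -m jog '[[0,0,0,0,0,0],[0,0,0,0,0,0],[0,0,0,0,0,0],[0,0,0,0,0,0],[0,0,0,0,0,0],[0,0,0,0,0,0],[0,0,0,0,0,0],[0,0,0,0,0,0]]' 0 45
python3 -m jog '[[0,0,0,0,0,0],[0,0,0,0,0,0],[0,0,-0.5,0,0,0],[0,0,-1,0,0,0],[0,0,-1.5,0,0,0],[0,0,-2,0,0,0]]'
python3 -m jog '[[0,0,-1,0,0,0],[0,0,-2,0,0,0],[0,0,-4,0,0,0],[0,0,-6,0,0,0],[0,0,-7.5,0,0,0],[0,0,-7.5,0,0,0]]'
python3 -c "
from h import *
rel([.4694,.3484,.465],.2)"
```

```text
time_s: 20.65
ee_pos: [0.5249, -0.0326, 0.3779]
eef_rot: [-3.141, 0.0, 0.726]
force: [0.7, 0.4, 0.2]
grip_width: 0.0938
grip_force: 0.0
time_s: 21.45
ee_pos: [0.5242, -0.0331, 0.3777]
eef_rot: [-3.142, 0.0, 0.725]
force: [0.1, -0.3, -0.6]
grip_width: 0.0333
grip_force: 0.0
time_s: 22.05
ee_pos: [0.5243, -0.0334, 0.3951]
eef_rot: [-3.139, 0.003, 0.725]
force: [4.0, -3.5, -11.0]
grip_width: 0.0277
grip_force: 44.7
time_s: 22.65
ee_pos: [0.524, -0.0329, 0.4752]
eef_rot: [3.139, -0.003, 0.725]
force: [-0.0, -0.2, -6.2]
grip_width: 0.0277
grip_force: 44.7
rel [ 21.19 -32.17   0.98] [ 0.002 -0.003  0.525] t 22.65 q [-0.13  0.2   1.48  0.    1.46  0.71] F [-0.  -0.2 -6.2]
```

```bash
python3 -m jog '[[3,-4,0,0,0,0.07],[5,-8,0,0,0,0.14],[8,-12,0,0,0,0.21],[11,-16,0,0,0,0.28],[13,-20,0,0,0,0.35],[16,-24,0,0,0,0.42],[19,-28,0,0,0,0.49],[21.2,-32.2,0,0,0,0.525]]'
python3 -m jog '[[0,0,0,0,0,0],[0,0,0,0,0,0],[0,0,0,0,0,0]]'
python3 -c "
from h import *
rel([.4694,.3484,.2627],.2)"
```

```text
time_s: 23.45
ee_pos: [0.469, 0.3507, 0.4716]
eef_rot: [3.141, 0.001, 0.197]
force: [1.2, 1.2, -6.1]
grip_width: 0.0278
grip_force: 44.9
time_s: 23.75
ee_pos: [0.4697, 0.348, 0.4722]
eef_rot: [3.141, 0.001, 0.199]
force: [-0.1, 0.0, -6.5]
grip_width: 0.0276
grip_force: 45.0
rel [-0.   -0.06 20.95] [ 0.     0.001 -0.001] t 23.75 q [ 0.58  0.34  1.31 -0.    1.49  1.95] F [-0.1  0.  -6.5]
```

```bash
python3 -m jog '[[0,0,4,0,0,0],[0,0,8,0,0,0],[0,0,12,0,0,0],[0,0,16,0,0,0],[0,0,19,0,0,0],[0,0,20.2,0,0,0],[0,0,20.5,0,0,0],[0,0,20.5,0,0,0]]'
python3 -m jog '[[0,0,0.15,0,0,0],[0,0,0.3,0,0,0],[0,0,0.3,0,0,0],[0,0,0.3,0,0,0]]'
sh f.sh
```

```text
time_s: 24.55
ee_pos: [0.47, 0.3483, 0.2689]
eef_rot: [-3.141, -0.001, 0.199]
force: [-0.2, 0.4, -5.6]
grip_width: 0.0276
grip_force: 45.0
time_s: 24.95
ee_pos: [0.4695, 0.3486, 0.265]
eef_rot: [-3.141, -0.0, 0.2]
force: [-0.1, 0.3, -6.8]
grip_width: 0.0278
grip_force: 45.0
across -0.3 tcp az 96.94 yaw 11.45 r 0.3913 M [-0.03  0.2   0.01]
```

```bash
python3 -m jog '[[0,0,0.1,0,0,0],[0,0,0.15,0,0,0],[0,0,0.15,0,0,0]]'
python3 -m jog '[[0,0,0.05,0,0,0],[0,0,0.1,0,0,0],[0,0,0.1,0,0,0]]'
```

```text
time_s: 25.25
ee_pos: [0.4695, 0.3486, 0.2631]
eef_rot: [-3.142, 0.0, 0.2]
force: [0.3, -0.1, -6.7]
grip_width: 0.0276
grip_force: 45.0
time_s: 25.55
ee_pos: [0.4695, 0.3486, 0.2631]
eef_rot: [-3.141, -0.001, 0.2]
force: [-2.5, -3.7, 6.5]
grip_width: 0.0276
grip_force: 45.0
```

On the mat. Release, retreat and check.

```bash
python3 -m jog '[[0,0,-0.05,0,0,0],[0,0,-0.05,0,0,0],[0,0,-0.05,0,0,0],[0,0,-0.05,0,0,0],[0,0,-0.05,0,0,0],[0,0,-0.05,0,0,0],[0,0,-0.05,0,0,0],[0,0,-0.05,0,0,0]]' 100
python3 -m jog '[[0,0,-3,0,0,0],[0,0,-7,0,0,0],[0,0,-11,0,0,0],[0,0,-15,0,0,0],[-4,0,-18,0,0,0],[-9,0,-20,0,0,0],[-9,0,-20,0,0,0],[-9,0,-20,0,0,0]]'
python3 - <<'E'
from h import *
s=cam('scene');w=cam('wrist');t=cam('top')
cr=lambda i,x,y,ww,h:cv2.resize(i[y:y+h,x:x+ww],(400,300),interpolation=cv2.INTER_CUBIC)
cv2.imwrite('pics/m6.png',np.vstack([np.hstack([cr(s['img'],310,195,120,90),cr(s['img'],227,165,40,30)]),np.hstack([cr(w['img'],0,0,512,384),cr(t['img'],253,182,40,30)])]))
E
```

```text
time_s: 26.35
ee_pos: [0.4695, 0.3486, 0.2626]
eef_rot: [-3.142, -0.0, 0.2]
force: [-0.2, -0.7, -0.4]
grip_width: 0.0881
grip_force: 0.0
time_s: 27.15
ee_pos: [0.3807, 0.3306, 0.4635]
eef_rot: [-3.141, -0.002, 0.201]
force: [0.1, 0.8, -0.1]
grip_width: 0.0942
grip_force: 0.0
```

View pics/m6.png

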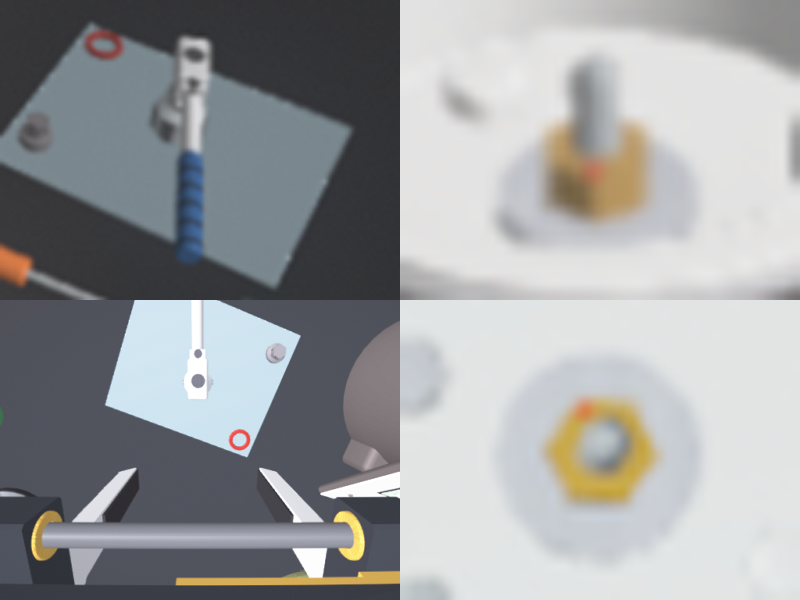

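The wrench stands upright and straight on the mat where it started, and the bystanders haven't moved. The red dot went from crop (567,123) to (585,110), about 7 mm. Handing in.

```bash
python3 -c "
from station import ctrl
print(ctrl.hand_in())"
```

```text
the job is handed in; nothing more can be done
None
```

I seated the socket on the nut and tightened it to the click, stopping at an estimated 6° of hinge bend. I then stood the wrench upright on the mat, with nothing else moved, and handed the job in; no verdict was returned.

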